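# Zero a thickness probe and hold it square on a marked pottery tile

## Robot

A 6-joint arm with a two-finger parallel gripper is mounted at the origin on the work surface. World frame = base frame: x ahead of the robot, y to its left, z up, the work surface at z = 0. Lengths are in m, angles in degrees, forces in N, time in s.
With the tool pointing down it reaches from about 0.325 to 0.75 m from the base axis. Payload 7.6 kg.
Tool frame: the origin (TCP) lies on the centre line of the jaws, within the pads' length; the fingertips stand 11 mm ahead of it and the grasp point (between the pads) lies 8 mm behind it; x points along the fingers, y is the direction in which the jaws open and shut, and the axes are right-handed (so a half turn about x gives the same grasp; the last joint's range is limited). The gripper opens to 85 mm and grips with 20 to 120 N. Pads are 22 mm wide; open, the fingers measure 114 mm over their backs; the gripper's body (76 mm by 85 mm) begins 54 mm behind the grasp point. The pads swing forward as they close: fully open they stand 13 mm farther back than shut.
Start: joints at [62.836, 2.991, 80.254, -0, 96.75, -4.028], TCP at [0.206, 0.483, 0.242] pointing down, gripper open.
Joint ranges: [-166.34, 166.34], [-52.06, 124.39], [6.96, 135.62], [-60.46, 240.46], [14.63, 156.25], [-167.68, 167.68]. Speed limits (degrees/s): [147.25, 147.25, 172.46, 180, 180, 180].

## Interface

Orientations are given as a 3x3 rotation matrix whose columns are the frame's x, y, z axes.
In Python, from plant import robot, optics gives the robot as it stands. The module is installed in compiled form; this text tells all that it offers.
- The arm moves only by the tool arm_command, never from a script. Its argument "series" is a list of rows, each an object with "xyz": the shift along the tool's x, y, z in mm, a list of three; "turn": the turn about the tool's x in degrees. In form: [{"xyz": [x, y, z], "turn": turn}, ...]. A call has 1 to 12 rows; each row shifts and turns the commanded pose from where the row before left it, along the tool's axes as they then stand; what a row does not reach is not made up. A row lasts 1/10 s, in which the tool goes at most 50 mm and 8.59 degrees, less where a joint would pass 70% of its speed; a pose out of reach is approached as far as the arm can. A call is refused whole if a number of a shift passes 50 or a number of a turn 8.59, either way. A call with a gripper value outside its range is refused whole. "claw" is the opening, from 0 (shut) to 1 (fully open), set as the call begins (left out, the last holds). The fingers move at their own pace and stop on an object; the grip force is fixed at half the most. Time passes only in rows, so rows that do not move let the fingers close. It gives the time, the measured TCP pose, the force and the opening at its end, in the units of the state.
- robot.sense(): the state, without advancing time (a new reading comes with each control period).
- optics.camera(name): name is "scene" or "top"; returns (picture, depth): 400x640x3 uint8, blue, green, red; 400x640 float32, m along the optical axis (not along the pixel's ray), 0 where there is no reading.
- optics.get_calibration(name): a dict with "camera_matrix" (3x3 intrinsics, pixels), "R" (3x3) and "t" (3): a world point X has camera coordinates R X + t. Camera axes: x right, y down, z forward; pixel columns grow to the right and rows downward; lengths in m; the calibration is good to about 2 mm. A picture is of the moment at which its call begins. get_calibration takes no time and is no camera call.
- robot.close_job(): hands the job in, once; it reports no verdict.
The state is a dict: "time_s": time; "qpos": joint angles; "qd": joint speeds; "joint_efforts": joint torques, N m; "tool_pos": TCP position; "ee_rot": TCP orientation; "ft_force": force on the tool from outside, world axes, zero at the start; "ft_torque": the same for the moment, N m; "grip_width": finger opening in m.
Only numpy, scipy, OpenCV 4.12 (cv2) and the standard library are available. Lean on these libraries where they do the work, as an engineer would, in place of code of your own. Each camera call takes 0.05 s, during which the arm holds its last target. There are 200 camera calls.

## Task

Lift the pen-shaped thickness probe out of its stand and zero it by holding it upright with its spring tip pressed on the steel disc of the blue reference block for about a second. Then hold it square to the face of the sloping tile with the yellow dot, the tip on the dot and gently pressed about half way in, and finish while still holding it there: the probe is not put down or let go. Press lightly throughout, and leave the tiles and the other pottery where they are.

Things in the scene. Friction and masses are not known exactly. Their poses are not given: they have to be found in the camera images.
- pen_grip (a point): Grip centre of the probe, on its axis, 110 mm above the end of the free tip and 25 mm below the top of the pen. Here the pen is a black round grip 22 mm across that reaches from 29 mm below to 25 mm above this point; it may be gripped at any yaw. z points along the pen from tip to grip.
- pen_point (a point): Centre of the end of the probe's spring tip, on the pen's axis, 110 mm below pen_grip when the tip is free (less by the travel when pressed); z points up the pen.
- pen_tip (a joint): How far the spring tip is pressed into the pen, in m: 0 free, 0.010 fully in (hard stop). The spring pushes with about 1 N at first contact, 2.5 N half way and 4 N fully in (300 N/m).
- pen: The loose round probe, 135 mm long, 122 g, upright in its stand at the start. Heights above the free tip: steel spring tip 6 mm across to 16 mm, orange barrel 18 mm across to 75 mm, aluminium collar 30 mm across to 81 mm, black grip to 135 mm. Origin at the end of the free tip, on the axis, z up the pen.
- stand: Grey block 60 x 60 x 80 mm high, fixed, with an upright through hole 22 mm wide in which the probe hangs by its collar (collar on the top, free tip 5 mm above the table). Draw the pen at least 80 mm straight up to clear it. Origin at the centre of the underside. It and the reference block may swap places.
- ref_disc (a point): Centre of the top of the level steel disc, 24 mm across, 28 mm above the table, set on the fixed blue reference block (60 x 60 mm, 25 mm high); z up.
- ref: The blue reference block; origin at the centre of its underside.
- spot (a point): Centre of the yellow dot (14 mm across, blue ring 20 mm across around it) on the glazed face of the tile to be measured; it is the centre of the face. z is the outward normal of the face, x runs up the slope away from the robot, y to the left along the tile.
- tile: The tile to be measured, 130 x 130 x 8 mm, cream with a cobalt-blue border, in a wooden easel fixed to the table. The face leans 0.2 to 0.5 rad from level, low edge towards the robot, easel turned up to 0.35 rad; a stiff hinge keeps the slope under light pressure. Origin on the hinge at the low edge, 67 mm down the slope from the dot and 14 mm below the face; axes as at the dot.
- face_b (a point): Centre of the face of another tile of the same size on a like easel, teal border and a teal flower, no yellow dot; leave it alone. The two easels may swap places. z is its outward normal. Each easel has two fixed dark steel guide arcs, 146 mm apart, that rise beside the upper part of the tile to 95 mm above the table.
- mug: Blue mug 76 mm across, 85 mm high, loose bystander; origin at the centre of its foot.
- jar: Cream lidded jar with blue dots, 84 mm across, 105 mm high, loose bystander; origin at the centre of its foot.
- bell: Cream pottery bell, 90 mm across, 94 mm high, loose bystander; origin at the centre of its foot.
- tape: Brown roll of tape lying flat, 100 mm across, 48 mm high, loose bystander; origin at the centre of its underside.
- bowl: Teal bowl 136 mm across, 50 mm high, loose bystander; origin at the centre of its foot.
Things that resemble listed ones, but are neither listed nor needed, are in the scene too. Leave any orange or red look-alike of the stand alone.

How it is judged (in metres and radians):
On the way, in this order (a step that is already met when the one before it is completed fails the run):
1. the probe is lifted clear of its stand in the fingers (z of pen in the frame of stand above 0.082 m and contact force between the fingers and pen above 1 N), for 0.1 s.
2. the upright probe (within 0.15 rad) is held with its tip on the steel disc, the tip pressed in 1.5 to 9 mm (horizontal distance between pen_point and ref_disc below 0.012 m and contact force between pen and ref above 0.5 N and angle between pen's own z axis and vertical below 0.15 rad and value of joint pen_tip between 0.0015 and 0.009 m and contact force between the fingers and pen above 1 N), for 0.5 s.
At the end, for the whole second after the job is handed in: The fingers still hold the probe, at rest: tip within 7 mm of the dot's centre, axis within 0.14 rad of the tile's normal, spring tip pressed in 2 to 8.5 mm, 0.5 to 8 N on the tile, no finger on the tile; tiles and bystanders within 20 mm of where they started (distance between pen_point and spot below 0.007 m and angle between the z axis of pen and the z axis of spot, either way round below 0.14 rad and value of joint pen_tip between 0.002 and 0.0085 m and contact force between pen and tile between 0.5 and 8 N and contact force between the fingers and pen above 1 N and linear speed of pen below 0.02 m/s and contact force between the fingers and tile below 0.5 N and distance of each of mug, jar, bell, tape, bowl, spot, face_b from where it was at the start of the episode below 0.02 m); the arm keeps its last pose, push and grip.
It fails at once if the tip is rammed: the probe pushes on the tile or the reference block with more than 20 N (contact force between pen and tile above 20 N or contact force between pen and ref above 20 N).
It fails at once if a tile or a piece of pottery (or the tape) is shifted by more than 20 mm (distance of any of mug, jar, bell, tape, bowl, spot, face_b from where it was at the start of the episode above 0.02 m).
It also fails if it takes over 45 s, if anything falls off the work surface, if the arm or the gripper's body presses on something with over 40 N, if the wrist force passes 120 N, or if a joint passes its speed limit or range.

## Working session

There is one attempt and no reset: what is moved stays moved. The work goes in short steps, Python scripts to look and compute and a tool call to move; the robot and the scene stay as the last step left them, time stands still between calls to the robot, and variables do not carry over. Pictures are saved under pics/ and viewed, about 8 in all and at most 12, crops included, and the job is handed in when it is done.

Besides the shell and the picture viewer there is one more tool, called after "Emit:" as a command line: name --argument value ..., lists and objects as JSON in quotes. arm_command: Moves the arm, as the interface text tells. Its arguments: {"type":"object","properties":{"series":{"type":"array"},"claw":{"type":"number"}},"required":["series"]}

```bash
mkdir -p pics; cat > h.py <<'E'
import numpy as np, cv2
from plant import robot, optics
def shot(n,save=None):
    p,d=optics.camera(n)
    if save: cv2.imwrite(f'pics/{save}.png',p)
    np.savez(f'/tmp/{n}.npz',p=p,d=d)
    return p,d
def cal(n):
    c=optics.get_calibration(n); return np.array(c['camera_matrix']),np.array(c['R']),np.array(c['t']).ravel()
def pts(n,d):
    K,R,t=cal(n); v,u=np.mgrid[:d.shape[0],:d.shape[1]]
    c=np.stack([(u-K[0,2])/K[0,0]*d,(v-K[1,2])/K[1,1]*d,d],-1)
    P=(c-t)@R; P[d<=0]=np.nan; return P
def ray(n,u,v,z):
    K,R,t=cal(n); o=-R.T@t; r=R.T@np.array([(u-K[0,2])/K[0,0],(v-K[1,2])/K[1,1],1]); return o+r*(z-o[2])/r[2]
def proj(n,X):
    K,R,t=cal(n); c=K@(R@np.asarray(X,float)+t); return c[:2]/c[2]
E
python3 - <<'E'
from h import *
for n in('scene','top'):
    shot(n,n+'0'); K,R,t=cal(n); print(n,K.round(1).tolist(),(-R.T@t).round(3),R[2].round(3))
s=robot.sense(); print(s)
E
```

```text
scene [[514.6, 0.0, 320.2], [0.0, 514.6, 203.3], [0.0, 0.0, 1.0]] [ 1.436 -0.448  1.116] [-0.622  0.308 -0.72 ]
top [[400.0, 0.0, 314.7], [0.0, 400.0, 202.4], [0.0, 0.0, 1.0]] [0.331 0.011 1.346] [ 0.172  0.008 -0.985]
{'time_s': 0.1, 'qpos': array([ 6.28356162e+01,  3.02341185e+00,  8.03076368e+01,  1.19918714e-03,
        9.67500282e+01, -4.02747015e+00]), 'qd': array([-0.07194729,  0.03057961, -0.25261034, -0.11719681, -0.08382478,
        0.10616842]), 'joint_efforts': array([ 1.17353542e-03, -3.82582533e+01, -3.60985243e+01, -1.11873803e-04,
        4.68996644e-03, -3.87407908e-06]), 'tool_pos': array([0.20614033, 0.48255646, 0.24155462]), 'ee_rot': array([[-6.64530234e-04,  3.92926926e-01,  9.19569459e-01],
       [-1.24948941e-03,  9.19568618e-01, -3.92927470e-01],
       [-9.99998999e-01, -1.41010448e-03, -1.20123117e-04]]), 'ft_force': array([0.02874915, 0.14594529, 0.04427535]), 'ft_torque': array([ 0.00597404,  0.0403238 , -0.01182818]), 'grip_width': 0.08577809186560947}
```

View pics/scene0.png

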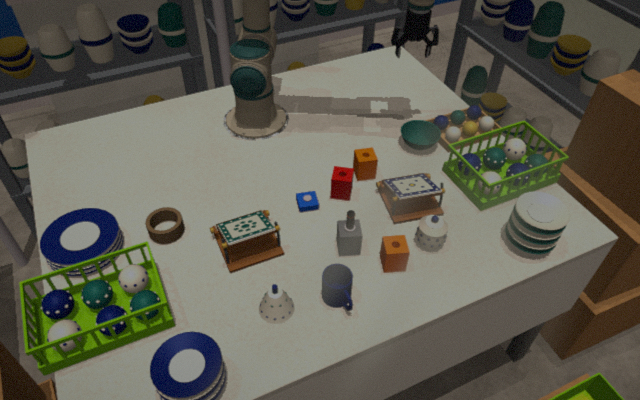

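View pics/top0.png

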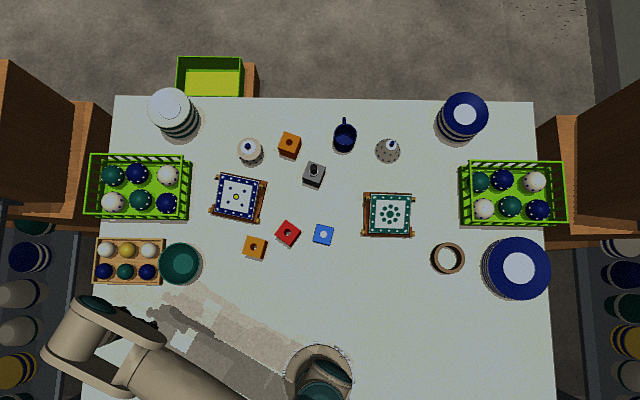

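The scene view shows the grey stand with the black-topped pen at (349,235), the blue ref block at (308,201), and the blue-bordered tile with the yellow dot at (411,187). In the top view these are at (314,173), (323,234) and (237,197).
Candidates for the stand (top px): grey (314,173), orange (289,146) and (255,247), red (288,234). I choose the grey one, which holds a black grip. Candidates for the tile: (237,197), blue border with a yellow dot, and (389,214), teal. I choose the first. The disc is on the blue block at (323,234).

```bash
python3 - <<'E'
from h import *
for n in('scene','top'):
    f=np.load(f'/tmp/{n}.npz'); p,d=f['p'],f['d']; P=pts(n,d); hsv=cv2.cvtColor(p,cv2.COLOR_BGR2HSV)
    # table check
    def box(c,r): return slice(c[1]-r,c[1]+r),slice(c[0]-r,c[0]+r)
    cp,cr,ct=((349,232),(308,201),(411,187)) if n=='scene' else ((314,173),(323,234),(237,197))
    # pen: points above 85mm near the stand
    b=box(cp,28); Q=P[b]; z=Q[...,2]
    for lo,hi in((.06,.083),(.088,.13),(.13,.15)):
        q=Q[(z>lo)&(z<hi)]; print(n,'pen',lo,len(q),np.round(q.min(0) if len(q) else 0,4),np.round(q.max(0) if len(q) else 0,4))
    b=box(cr,16); Q=P[b]; h=hsv[b]; m=(h[...,0]>95)&(h[...,0]<125)&(h[...,1]>130)
    q=Q[m&(Q[...,2]>.02)]; print(n,'ref',len(q),cv2.minAreaRect(q[:,:2].astype(np.float32)*1000),np.median(q[:,2]))
    # disc: non-blue inside block
    s=Q[(h[...,1]<110)&(Q[...,2]>.024)]; print(' disc',len(s),s.mean(0).round(4))
    b=box(ct,36); h=hsv[b]; Q=P[b]; m=((h[...,0]>20)&(h[...,0]<35)&(h[...,1]>120)).astype(np.uint8)
    k,l,st,ce=cv2.connectedComponentsWithStats(m)
    for i in range(1,k):
        if st[i,4]>5:
            q=Q[l==i]; print(n,'yel',st[i,4],ce[i]+[ct[0]-36,ct[1]-36],np.nanmedian(q,0).round(4))
            ctr=np.nanmedian(q,0)
            near=Q[np.linalg.norm(Q-ctr,axis=-1)<.05]
            for _ in range(3):
                c0=near.mean(0); nn=np.linalg.svd(near-c0)[2][2]; nn*=np.sign(nn[2]); near=near[abs((near-c0)@nn)<.004]
            print('  plane',len(near),nn.round(4),'tilt',np.arccos(nn[2]).round(3),'yaw',np.arctan2(nn[1],nn[0]).round(3),'rms',((near-c0)@nn).std().round(4))
f=np.load('/tmp/scene.npz')['p']; g=np.load('/tmp/top.npz')['p']
a=cv2.resize(f[160:270,280:460],None,fx=4,fy=4,interpolation=2)[:300]
A=cv2.resize(f[165:265,290:450],(800,500),interpolation=2); cv2.imwrite('pics/crop1.png',A)
E
```

```text
scene pen 0.06 355 [ 0.6187 -0.0114  0.0605] [0.6955 0.0662 0.083 ]
scene pen 0.088 93 [0.6474 0.0138 0.0882] [0.6721 0.0387 0.13  ]
scene pen 0.13 62 [0.6455 0.014  0.1302] [0.6678 0.0341 0.1446]
scene ref 233 ((460.9110107421875, -10.404075622558594), (56.7529411315918, 67.0368423461914), 76.7155990600586) 0.025572627277169784
 disc 53 [ 0.4564 -0.0049  0.0284]
top pen 0.06 343 [ 0.6164 -0.0619  0.0601] [0.7498 0.1202 0.083 ]
top pen 0.088 22 [0.6403 0.0192 0.0895] [0.652  0.0418 0.1285]
top pen 0.13 42 [0.6424 0.0192 0.1307] [0.6633 0.038  0.1459]
top ref 267 ((455.74273681640625, -7.220733642578125), (57.91071319580078, 59.70376205444336), 77.15092468261719) 0.025393562388114417
 disc 41 [ 0.4563 -0.0066  0.0288]
top yel 8 [260.75  185.875] [0.6035 0.197  0.0793]
  plane 172 [-0.3198 -0.0104  0.9474] tilt 0.326 yaw -3.109 rms 0.0019
top yel 14 [235.71428571 196.5       ] [0.5692 0.2792 0.067 ]
  plane 627 [-0.3293  0.0682  0.9418] tilt 0.343 yaw 2.937 rms 0.002
```

View pics/crop1.png

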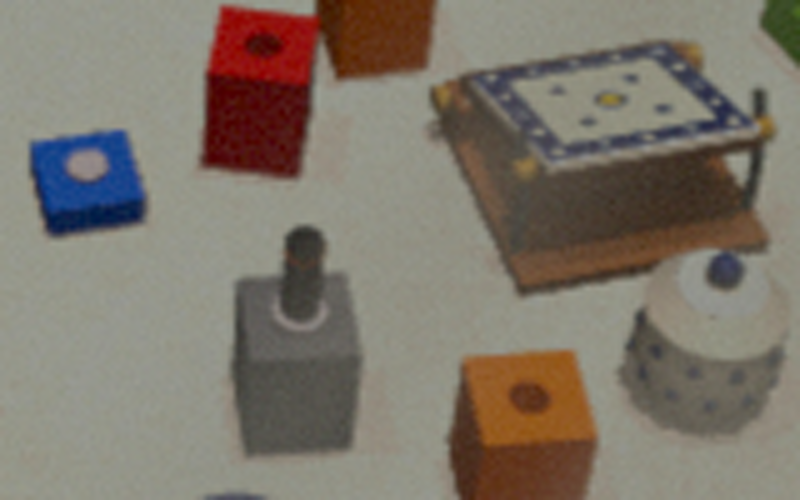

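The crop confirms the choice: the grey stand holds the black pen with its collar at about (300,310), the steel disc on the blue block is at (85,165), and the yellow dot on the blue-bordered tile is at (611,100). The tool can only yaw, so after zeroing I'll pivot the pen in the jaws by pushing its barrel against the fixed grey stand. Next I need the stand yaw and a better tile plane.

```bash
cat >> h.py <<'E'
def plane(n,d,c,r=.055):
    P=pts(n,d); q=P[np.linalg.norm(P-c,axis=-1)<r]
    q=q[abs(q[:,2]-c[2])<.03]
    for _ in range(4):
        c0=q.mean(0); nn=np.linalg.svd(q-c0,full_matrices=False)[2][2]; nn*=np.sign(nn[2]); q=q[abs((q-c0)@nn)<.004]
    return c0,nn,len(q)
E
python3 - <<'E'
from h import *
for n in('scene','top'):
    f=np.load(f'/tmp/{n}.npz'); p,d=f['p'],f['d']; P=pts(n,d)
    m=(np.hypot(P[...,0]-.654,P[...,1]-.026)<.05)&(abs(P[...,2]-.08)<.006)
    q=P[m]; print(n,'stand top',cv2.minAreaRect((q[:,:2]*1000).astype(np.float32)),np.median(q[:,2]).round(4))
    m=(np.hypot(P[...,0]-.654,P[...,1]-.026)<.025)&(P[...,2]>.136)
    print(' pen top',P[m].mean(0).round(4),m.sum())
    c0,nn,k=plane(n,d,np.array([.569,.279,.067]),.06)
    uv=proj(n,[.569,.279,.067]); print(' plane',c0.round(4),nn.round(4),k,np.arccos(nn[2]).round(3),'dot px guess',uv.round(1))
    u,v=uv.astype(int); b=p[v-9:v+10,u-9:u+10].astype(int)
    y=np.minimum(b[...,1],b[...,2])-b[...,0]; w=np.clip(y-25,0,None); V,U=np.mgrid[v-9:v+10,u-9:u+10]
    cu,cv_=(w*U).sum()/w.sum(),(w*V).sum()/w.sum()
    K,R,t=cal(n); o=-R.T@t; r=R.T@np.array([(cu-K[0,2])/K[0,0],(cv_-K[1,2])/K[1,1],1]); X=o+r*(((c0-o)@nn)/(r@nn))
    print(' dot px',cu.round(2),cv_.round(2),w.max(),'X',X.round(4))
    # tile rect from points in plane
    q=P[(np.abs((P-c0)@nn)<.005)&(np.linalg.norm(P-c0,axis=-1)<.1)]
    if n=='top': print(' rect',cv2.minAreaRect((q[:,:2]*1000).astype(np.float32)))
    # bystander heights near
P=pts('top',np.load('/tmp/top.npz')['d'])
for k,c in dict(mug=(344,137),orange=(289,143),red=(288,234),orange2=(255,247),jar=(250,150)).items(): print(k,P[c[1],c[0]].round(3))
E
```

```text
scene stand top ((656.641357421875, 26.254106521606445), (61.1357536315918, 65.86990356445312), 69.9437484741211) 0.0809
 pen top [0.6571 0.0253 0.1399] 48
 plane [0.5696 0.2785 0.0664] [-0.3323  0.0685  0.9407] 552 0.346 dot px guess [411.4 184. ]
 dot px 411.52 184.4 44 X [0.5704 0.2787 0.0666]
top stand top ((653.873779296875, 27.950279235839844), (59.99619674682617, 61.87130355834961), 70.68034362792969) 0.0804
 pen top [0.6536 0.0288 0.14  ] 36
 plane [0.5692 0.2787 0.0663] [-0.3289  0.0639  0.9422] 904 0.342 dot px guess [235.8 196.6]
 dot px 235.7 196.37 153 X [0.5698 0.2795 0.0664]
 rect ((568.8997192382812, 280.2042541503906), (156.82656860351562, 133.14247131347656), 78.6643295288086)
mug [ 0.801 -0.076  0.002]
orange [0.765 0.114 0.034]
red [0.456 0.11  0.005]
orange2 [0.411 0.219 0.003]
jar [0.721 0.237 0.087]
```

Emit:
arm_command --series '[{"xyz":[0,-8,18],"turn":0},{"xyz":[0,-15,37],"turn":0},{"xyz":[0,-15,37],"turn":0},{"xyz":[0,-15,37],"turn":0},{"xyz":[0,-15,37],"turn":0},{"xyz":[0,-15,37],"turn":0},{"xyz":[0,-15,37],"turn":0},{"xyz":[0,-15,37],"turn":0},{"xyz":[0,-15,37],"turn":0},{"xyz":[0,-15,37],"turn":0},{"xyz":[0,-15,37],"turn":0},{"xyz":[0,-15,37],"turn":0}]' --claw 1

```text
time_s: 1.3
tool_pos: [0.5299, 0.1553, 0.2418]
ee_rot: [[-0.001, 0.393, 0.92], [0.0, 0.92, -0.393], [-1.0, -0.0, -0.001]]
ft_force: [-0.5, 0.5, 0.1]
grip_width: 0.0853
```

Emit:
arm_command --series '[{"xyz":[0,-15,37],"turn":0},{"xyz":[0,-15,37],"turn":0},{"xyz":[0,-15,37],"turn":0},{"xyz":[0,-15,37],"turn":0},{"xyz":[0,-10,19],"turn":0},{"xyz":[0,0,0],"turn":0},{"xyz":[0,0,0],"turn":0}]'

```text
time_s: 2.0
tool_pos: [0.6549, 0.0268, 0.2415]
ee_rot: [[-0.002, 0.393, 0.919], [0.0, 0.919, -0.393], [-1.0, -0.0, -0.002]]
ft_force: [-0.7, 0.4, -0.6]
grip_width: 0.0854
```

Emit:
arm_command --series '[{"xyz":[20,0,0],"turn":0},{"xyz":[30,0,0],"turn":0},{"xyz":[30,0,0],"turn":0},{"xyz":[25,0,0],"turn":0},{"xyz":[20,0,0],"turn":0},{"xyz":[9,0,0],"turn":0},{"xyz":[0,0,0],"turn":0}]'

```text
time_s: 2.7
tool_pos: [0.6542, 0.0277, 0.1072]
ee_rot: [[-0.002, 0.392, 0.92], [0.0, 0.92, -0.392], [-1.0, -0.001, -0.002]]
ft_force: [0.2, 0.0, 0.1]
grip_width: 0.0854
```

```bash
python3 - <<'E'
from h import *
p,d=shot('scene'); q,e=shot('top')
u,v=proj('scene',[.655,.027,.11]).astype(int); a=p[v-40:v+40,u-40:u+40]
u,v=proj('top',[.655,.027,.11]).astype(int); b=q[v-40:v+40,u-40:u+40]
cv2.imwrite('pics/grasp.png',cv2.resize(np.hstack([a,b]),(800,400),interpolation=2)); print(robot.sense()['tool_pos'])
E
```

```text
[0.65553161 0.02729137 0.10981448]
```

View pics/grasp.png

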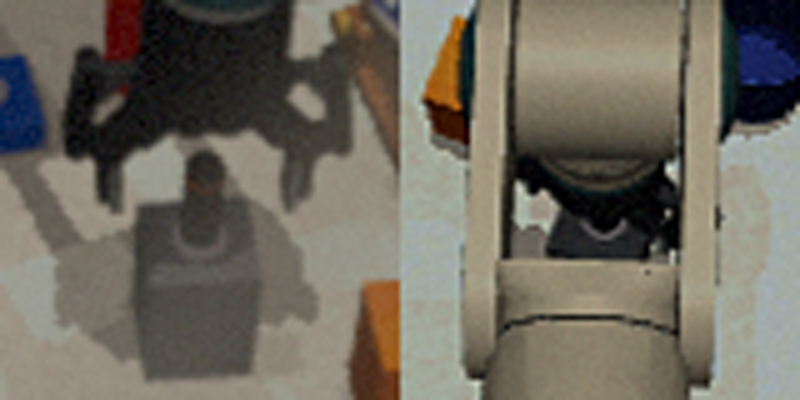

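The pen (crop ~ (205,190)) stands between the open fingers (about 110 and 300). Closing and lifting.

Emit:
arm_command --series '[{"xyz":[0,0,0],"turn":0},{"xyz":[0,0,0],"turn":0},{"xyz":[0,0,0],"turn":0},{"xyz":[0,0,0],"turn":0},{"xyz":[0,0,0],"turn":0},{"xyz":[0,0,0],"turn":0},{"xyz":[0,0,0],"turn":0},{"xyz":[0,0,0],"turn":0},{"xyz":[0,0,0],"turn":0},{"xyz":[0,0,0],"turn":0}]' --claw 0

```text
time_s: 3.8
tool_pos: [0.6553, 0.0267, 0.1086]
ee_rot: [[0.001, 0.393, 0.92], [0.0, 0.92, -0.393], [-1.0, 0.0, 0.001]]
ft_force: [-0.0, 0.4, 3.4]
grip_width: 0.0209
```

Emit:
arm_command --series '[{"xyz":[-10,0,0],"turn":0},{"xyz":[-20,0,0],"turn":0},{"xyz":[-20,0,0],"turn":0},{"xyz":[-20,0,0],"turn":0},{"xyz":[-20,0,0],"turn":0},{"xyz":[-10,0,0],"turn":0},{"xyz":[0,0,0],"turn":0},{"xyz":[0,0,0],"turn":0},{"xyz":[0,0,0],"turn":0}]'

```text
time_s: 4.7
tool_pos: [0.6547, 0.0267, 0.2065]
ee_rot: [[-0.003, 0.393, 0.92], [0.0, 0.92, -0.393], [-1.0, -0.001, -0.003]]
ft_force: [-0.4, -0.6, -1.7]
grip_width: 0.0207
```

Emit:
arm_command --series '[{"xyz":[0,-8,-12],"turn":0},{"xyz":[0,-16,-25],"turn":0},{"xyz":[0,-16,-25],"turn":0},{"xyz":[0,-16,-25],"turn":0},{"xyz":[0,-16,-25],"turn":0},{"xyz":[0,-16,-25],"turn":0},{"xyz":[10,-14,-22],"turn":0},{"xyz":[15,-6,-11],"turn":0},{"xyz":[15,0,0],"turn":0},{"xyz":[0,0,0],"turn":0},{"xyz":[0,0,0],"turn":0}]'

```text
time_s: 5.8
tool_pos: [0.4563, -0.0057, 0.1681]
ee_rot: [[-0.001, 0.393, 0.92], [0.0, 0.92, -0.393], [-1.0, -0.0, -0.001]]
ft_force: [-0.3, -0.3, -0.2]
grip_width: 0.0206
```

```bash
python3 - <<'E'
from h import *
p,d=shot('scene'); q,e=shot('top')
s=robot.sense(); T=s['tool_pos']; print(T.round(4),s['ft_force'].round(2))
u,v=proj('scene',[.456,-.006,.07]).astype(int); a=p[v-40:v+40,u-40:u+40]
b=q[234-40:234+40,323-40:323+40]
print('scene origin',u-40,v-40)
cv2.imwrite('pics/disc.png',cv2.resize(np.hstack([a,b]),(800,400),interpolation=2))
# orange barrel
P=pts('scene',d); h=cv2.cvtColor(p,cv2.COLOR_BGR2HSV)
m=(np.hypot(P[...,0]-T[0],P[...,1]-T[1])<.03)&(P[...,2]>.04)&(P[...,2]<.16)
Q=P[m]; print(m.sum())
for lo in np.arange(.06,.16,.01):
    g=Q[(Q[:,2]>=lo)&(Q[:,2]<lo+.01)]
    if len(g): print(lo.round(2),len(g),g.mean(0).round(4))
for X in (T,[T[0],T[1],T[2]+.008-.110],[.4563,-.006,.028]): print(proj('scene',X).round(1))
E
```

```text
[ 0.4569 -0.0058  0.1689] [-0.1   0.12 -1.12]
scene origin 267 147
145
0.06 2 [ 0.4591 -0.0074  0.0693]
0.07 2 [ 0.4585 -0.0072  0.0727]
0.08 14 [ 0.4625 -0.0098  0.0859]
0.09 13 [ 0.4651 -0.0075  0.0953]
0.1 17 [ 0.4627 -0.0096  0.105 ]
0.11 15 [ 0.4628 -0.0091  0.1151]
0.12 15 [ 0.4631 -0.0081  0.1249]
0.13 8 [ 0.4628 -0.0116  0.1327]
0.14 36 [ 0.4645 -0.0095  0.1455]
0.15 23 [ 0.4639 -0.0081  0.1553]
[307.6 161.6]
[307.7 187.9]
[307.6 197.2]
```

View pics/disc.png

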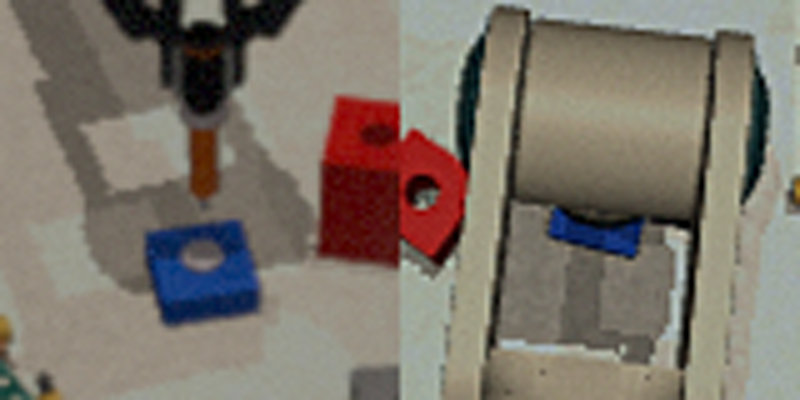

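Pen is upright with its tip at crop (206,205), right above the disc at (204,255). Lowering.

Emit:
arm_command --series '[{"xyz":[12,0,0],"turn":0},{"xyz":[12,0,0],"turn":0},{"xyz":[8,0,0],"turn":0},{"xyz":[2,0,0],"turn":0},{"xyz":[1,0,0],"turn":0},{"xyz":[1,0,0],"turn":0},{"xyz":[0,0,0],"turn":0},{"xyz":[0,0,0],"turn":0}]'

```text
time_s: 6.7
tool_pos: [0.4566, -0.0058, 0.1326]
ee_rot: [[0.001, 0.393, 0.92], [0.0, 0.92, -0.393], [-1.0, 0.0, 0.001]]
ft_force: [-0.9, -0.4, -1.7]
grip_width: 0.0205
```

Emit:
arm_command --series '[{"xyz":[1,0,0],"turn":0},{"xyz":[1,0,0],"turn":0},{"xyz":[1,0,0],"turn":0},{"xyz":[1,0,0],"turn":0},{"xyz":[1,0,0],"turn":0},{"xyz":[0,0,0],"turn":0},{"xyz":[0,0,0],"turn":0}]'

```text
time_s: 7.4
tool_pos: [0.4566, -0.0058, 0.1275]
ee_rot: [[0.001, 0.393, 0.92], [0.0, 0.92, -0.393], [-1.0, 0.0, 0.0]]
ft_force: [0.2, 0.6, 1.3]
grip_width: 0.0206
```

```bash
python3 - <<'E'
from h import *
F=[];Z=[]
for i in range(8):
    p,d=optics.camera('scene'); s=robot.sense(); F.append(s['ft_force']); Z.append(s['tool_pos'])
print(np.mean(F,0).round(2),np.std(F,0).round(2),np.mean(Z,0).round(4))
cv2.imwrite('/tmp/z.png',p)
E
```

```text
[0.68 0.39 1.13] [0.43 0.25 0.39] [ 0.4565 -0.0058  0.1274]
```

Zeroing is measured: +2.3 N net, a press of about 4.4 mm. I'll hold a little longer, then lift and go to the near side of the stand.

Emit:
arm_command --series '[{"xyz":[0,0,0],"turn":0},{"xyz":[0,0,0],"turn":0},{"xyz":[0,0,0],"turn":0},{"xyz":[0,0,0],"turn":0},{"xyz":[0,0,0],"turn":0},{"xyz":[0,0,0],"turn":0},{"xyz":[-10,0,0],"turn":0},{"xyz":[-20,0,0],"turn":0},{"xyz":[-25,0,0],"turn":0},{"xyz":[-25,0,0],"turn":0},{"xyz":[-7,0,0],"turn":0}]'

```text
time_s: 8.9
tool_pos: [0.4571, -0.0059, 0.2173]
ee_rot: [[0.004, 0.393, 0.92], [-0.0, 0.92, -0.393], [-1.0, 0.001, 0.004]]
ft_force: [-0.1, 0.5, -1.4]
grip_width: 0.0207
```

Emit:
arm_command --series '[{"xyz":[0,12,10],"turn":0},{"xyz":[0,22,20],"turn":0},{"xyz":[0,22,20],"turn":0},{"xyz":[0,22,20],"turn":0},{"xyz":[0,20,16],"turn":0},{"xyz":[0,10,9],"turn":0},{"xyz":[10,0,0],"turn":0},{"xyz":[20,0,0],"turn":0},{"xyz":[20,0,0],"turn":0},{"xyz":[15,0,0],"turn":0},{"xyz":[0,0,0],"turn":0},{"xyz":[0,0,0],"turn":0}]'

```text
time_s: 10.1
tool_pos: [0.5859, 0.056, 0.1494]
ee_rot: [[-0.0, 0.393, 0.919], [0.0, 0.919, -0.393], [-1.0, -0.0, -0.0]]
ft_force: [0.1, 0.1, 0.2]
grip_width: 0.0203
```

Emit:
arm_command --series '[{"xyz":[0,0,12],"turn":0},{"xyz":[0,0,12],"turn":0},{"xyz":[0,0,8],"turn":0},{"xyz":[0,0,5],"turn":0},{"xyz":[0,0,4],"turn":0},{"xyz":[0,0,4],"turn":0},{"xyz":[0,0,3],"turn":0},{"xyz":[0,0,0],"turn":0}]'

```text
time_s: 10.9
tool_pos: [0.6295, 0.038, 0.1496]
ee_rot: [[-0.003, 0.392, 0.92], [0.001, 0.92, -0.392], [-1.0, 0.0, -0.003]]
ft_force: [-6.0, 0.8, 1.3]
grip_width: 0.0206
```

```bash
cat >> h.py <<'E'
def orange(n='scene',r=.07):
    """axis pixels of the orange barrel near the tool -> pca line + 3D direction by depth"""
    p,d=shot(n); s=robot.sense(); T=s['tool_pos']; P=pts(n,d); h=cv2.cvtColor(p,cv2.COLOR_BGR2HSV)
    m=(h[...,0]<20)&(h[...,1]>120)&(np.linalg.norm(P-(T-[0,0,.07]),axis=-1)<r)
    k,l,st,ce=cv2.connectedComponentsWithStats(m.astype(np.uint8)); i=1+st[1:,4].argmax(); q=P[l==i]
    q=q[np.linalg.norm(q-np.median(q,0),axis=1)<.04]
    c=q.mean(0); a=np.linalg.svd(q-c,full_matrices=False)[2][0]; a*=np.sign(a[2])
    return p,T,s['ft_force'],c,a,len(q)
E
python3 - <<'E'
from h import *
p,T,F,c,a,k=orange(); print(T.round(4),F.round(2),c.round(4),a.round(3),k)
u,v=proj('scene',T-[0,0,.06]).astype(int)
cv2.imwrite('pics/bend1.png',cv2.resize(p[v-40:v+40,u-50:u+50],(750,600),interpolation=2))
E
```

```text
[0.6294 0.038  0.1495] [-5.72  1.41  1.26] [0.6277 0.0355 0.0972] [0.254 0.046 0.966] 35
```

View pics/bend1.png

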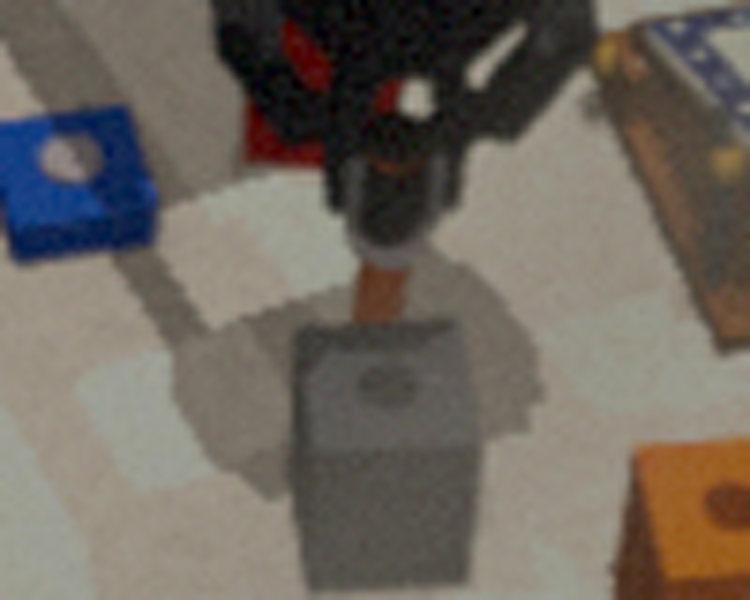

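The pen is pivoting: the barrel leans against the stand edge at about (385,310), at 6 N. Continue pushing, back off, and look.

Emit:
arm_command --series '[{"xyz":[0,0,4],"turn":0},{"xyz":[0,0,4],"turn":0},{"xyz":[0,0,4],"turn":0},{"xyz":[0,0,3],"turn":0},{"xyz":[0,0,2],"turn":0},{"xyz":[0,0,0],"turn":0},{"xyz":[0,0,0],"turn":0}]'

```text
time_s: 11.65
tool_pos: [0.6444, 0.0317, 0.1484]
ee_rot: [[-0.005, 0.392, 0.92], [0.002, 0.92, -0.392], [-1.0, -0.001, -0.006]]
ft_force: [-6.3, 2.2, -2.7]
grip_width: 0.0211
```

Emit:
arm_command --series '[{"xyz":[0,0,-10],"turn":0},{"xyz":[0,0,-15],"turn":0},{"xyz":[-20,0,-15],"turn":0},{"xyz":[-25,0,0],"turn":0},{"xyz":[-25,0,0],"turn":0},{"xyz":[-10,0,0],"turn":0},{"xyz":[0,0,0],"turn":0},{"xyz":[0,0,0],"turn":0}]'

```text
time_s: 12.45
tool_pos: [0.6089, 0.0463, 0.228]
ee_rot: [[-0.002, 0.393, 0.92], [0.0, 0.92, -0.393], [-1.0, -0.001, -0.001]]
ft_force: [0.3, 0.5, -1.7]
grip_width: 0.0203
```

```bash
python3 - <<'E'
from h import *
for n in('scene','top'):
  try:
    p,T,F,c,a,k=orange(n); print(n,T.round(4),F.round(2),c.round(4),a.round(3),k,'tilt',np.arccos(a[2]).round(3),np.degrees(np.arctan2(a[1],a[0])).round(1))
    if n=='scene':
        u,v=proj('scene',T-[0,0,.06]).astype(int); print(u-50,v-40)
        cv2.imwrite('pics/bend2.png',cv2.resize(p[v-40:v+40,u-50:u+50],(750,600),interpolation=2))
  except Exception as e: print(n,e)
E
```

```text
scene [0.6087 0.0464 0.2274] [ 0.16  0.69 -1.09] [0.5928 0.0499 0.1657] [ 0.29  -0.127  0.948] 52 tilt 0.322 -23.6
299 151
top [0.6087 0.0463 0.2273] [ 0.62  0.67 -1.81] [0.5791 0.056  0.1705] [ 0.246 -0.08   0.966] 40 tilt 0.262 -18.0
```

View pics/bend2.png

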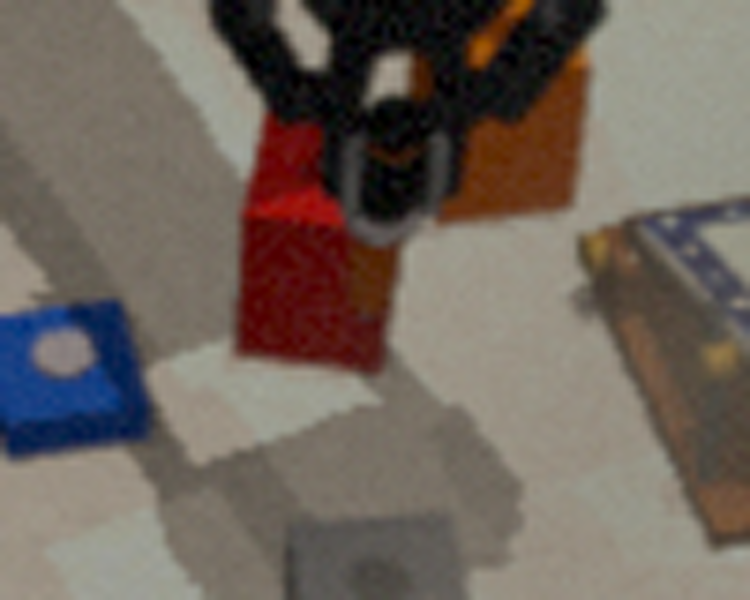

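The pen now leans about 0.3 rad with its tip towards the robot, collar at (390,225) and barrel running down to (370,310). Yaw the tool by +168° so that it leans like the tile normal, then go above the tile.

Emit:
arm_command --series '[{"xyz":[0,0,0],"turn":4},{"xyz":[0,0,0],"turn":8},{"xyz":[0,0,0],"turn":8},{"xyz":[0,0,0],"turn":8},{"xyz":[0,0,0],"turn":8},{"xyz":[0,0,0],"turn":8},{"xyz":[0,0,0],"turn":8},{"xyz":[0,0,0],"turn":8},{"xyz":[0,0,0],"turn":8},{"xyz":[0,0,0],"turn":8},{"xyz":[0,0,0],"turn":8}]'

```text
time_s: 13.65
tool_pos: [0.6088, 0.0463, 0.2276]
ee_rot: [[-0.003, 0.954, -0.3], [0.0, -0.3, -0.954], [-1.0, -0.002, 0.001]]
ft_force: [-0.5, 0.1, -1.2]
grip_width: 0.0206
```

Emit:
arm_command --series '[{"xyz":[0,0,0],"turn":8},{"xyz":[0,0,0],"turn":8},{"xyz":[0,0,0],"turn":8},{"xyz":[0,0,0],"turn":8},{"xyz":[0,0,0],"turn":8},{"xyz":[0,0,0],"turn":8},{"xyz":[0,0,0],"turn":8},{"xyz":[0,0,0],"turn":8},{"xyz":[0,0,0],"turn":8},{"xyz":[0,0,0],"turn":8},{"xyz":[0,0,0],"turn":4},{"xyz":[0,0,0],"turn":0}]'

```text
time_s: 14.85
tool_pos: [0.6088, 0.0464, 0.2278]
ee_rot: [[-0.002, -0.194, -0.981], [0.0, -0.981, 0.194], [-1.0, 0.0, 0.002]]
ft_force: [-0.3, 0.5, -1.6]
grip_width: 0.0206
```

Emit:
arm_command --series '[{"xyz":[0,-12,7],"turn":0},{"xyz":[0,-30,18],"turn":0},{"xyz":[0,-30,18],"turn":0},{"xyz":[0,-30,18],"turn":0},{"xyz":[0,-30,18],"turn":0},{"xyz":[0,-30,18],"turn":0},{"xyz":[0,-30,18],"turn":0},{"xyz":[5,-20,10],"turn":0},{"xyz":[10,-8,4],"turn":0},{"xyz":[5,0,0],"turn":0},{"xyz":[0,0,0],"turn":0},{"xyz":[0,0,0],"turn":0}]'

```text
time_s: 16.05
tool_pos: [0.5255, 0.2861, 0.2091]
ee_rot: [[-0.0, -0.194, -0.981], [-0.0, -0.981, 0.194], [-1.0, 0.0, 0.0]]
ft_force: [-0.0, 0.2, -1.0]
grip_width: 0.0205
```

```bash
python3 - <<'E'
from h import *
print(robot.sense()['ee_rot'].round(3).tolist())
for n in('scene','top'):
  try:
    p,T,F,c,a,k=orange(n); print(n,T.round(4),F.round(2),c.round(4),a.round(3),k,'tilt',np.arccos(a[2]).round(3),np.degrees(np.arctan2(a[1],a[0])).round(1))
    if n=='scene':
        u,v=proj('scene',T-[0,0,.08]).astype(int); u0,v0=u-50,v-40; print(u0,v0)
        nn=np.array([-.3305,.066,.9415]); G=T+[0,0,.006]
        for X in (G,G-.11*nn,[.570,.279,.0665]): print((proj('scene',X)-[u0,v0]).round(1)*7.5)
        cv2.imwrite('pics/tile1.png',cv2.resize(p[v-40:v+40,u-50:u+50],(750,600),interpolation=2))
  except Exception as e: print(n,e)
E
```

```text
[[-0.0, -0.194, -0.981], [-0.0, -0.981, 0.194], [-1.0, 0.0, 0.0]]
scene [0.5257 0.2861 0.2095] [ 0.51  0.06 -1.41] [0.5512 0.2767 0.1577] [-0.241  0.05   0.969] 79 tilt 0.249 168.3
358 118
[410.25 129.  ]
[406.5  399.75]
[401.25 497.25]
top attempt to get argmax of an empty sequence
```

View pics/tile1.png

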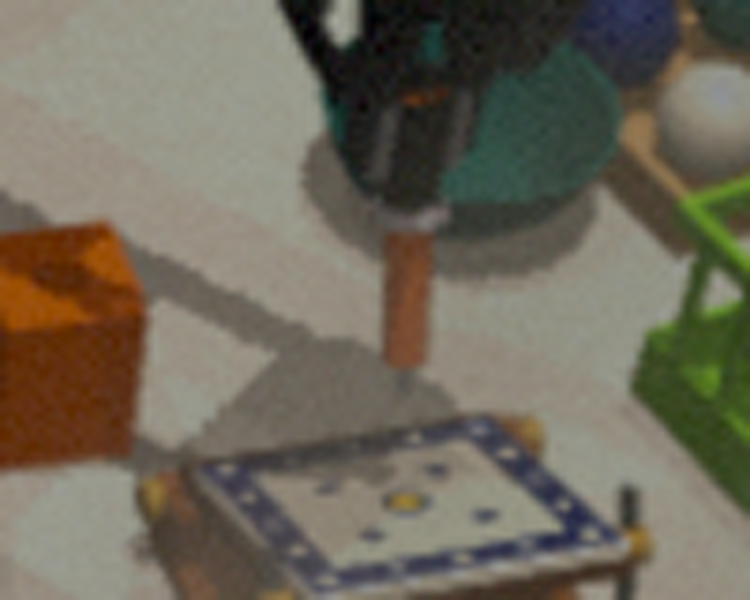

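The tip shows at (403,385), above and slightly behind the dot at (406,500). I'll measure the tilt better using the barrel's centre line over several frames.

```bash
cat >> h.py <<'E'
def lean(N=6):
    K,R,t=cal('scene'); pts_=[];dots=[]
    for i in range(N):
        p,d=shot('scene'); s=robot.sense(); T=s['tool_pos']; P=pts('scene',d); h=cv2.cvtColor(cv2.medianBlur(p,3),cv2.COLOR_BGR2HSV)
        m=(h[...,0]<20)&(h[...,1]>100)&(np.linalg.norm(P-(T-[-.02,0,.06]),axis=-1)<.055)
        k,l,st,ce=cv2.connectedComponentsWithStats(m.astype(np.uint8)); j=1+st[1:,4].argmax()
        v,u=np.nonzero(l==j)
        for r in np.unique(v)[2:-2]:
            uu=u[v==r]; um=uu.mean(); sel=[x for x in uu if abs(x-um)<=1]
            X=np.median([P[r,x] for x in sel],0); ray=X-(-R.T@t); ray/=np.linalg.norm(ray)
            pts_.append(np.r_[X,r]); 
    A=np.array(pts_); X=A[:,:3]; rows=np.unique(A[:,3]); M=np.array([np.median(X[A[:,3]==r],0) for r in rows])
    c=M.mean(0); a=np.linalg.svd(M-c)[2][0]; a*=np.sign(a[2])
    # surface -> axis: shift by radius along the view ray part normal to axis
    ray=c+R.T@t; ray/=np.linalg.norm(ray); w=ray-(ray@a)*a; w/=np.linalg.norm(w); c=c+.009*w
    res=(M-c-.0*w)-np.outer((M-c)@a,a)
    return T,c,a,rows,M
E
python3 - <<'E'
from h import *
T,c,a,rows,M=lean()
nn=np.array([-.3305,.066,.9415])
print(T.round(4),'axis pt',c.round(4),a.round(3),'tilt',np.arccos(a[2]).round(3),'err to n',np.arccos(a@nn).round(3)); print(rows, M[[0,-1]].round(4))
# axis at TCP height vs TCP
print('axis at grasp height',(c+a*(T[2]+.006-c[2])/a[2]).round(4))
for th in(.25,.28,.31,.34):
    l=np.array([-.981*np.sin(th),.196*np.sin(th),np.cos(th)]);G=T+[0,0,.006]
    print(th,[proj('scene',G-q*l).round(1).tolist() for q in(.110,.094,.035)])
E
```

```text
[0.5252 0.287  0.2095] axis pt [0.545  0.2819 0.1553] [-0.23   0.071  0.971] tilt 0.243 err to n 0.105
[151. 152. 153. 154. 155. 156. 157. 158. 159. 160. 161. 162. 163. 164.] [[0.547  0.2783 0.1771]
 [0.5568 0.2755 0.1371]]
axis at grasp height [0.5307 0.2864 0.2155]
0.25 [[411.0, 169.6], [411.3, 164.8], [412.3, 146.4]]
0.28 [[411.5, 170.1], [411.7, 165.2], [412.4, 146.5]]
0.31 [[411.9, 170.6], [412.0, 165.6], [412.6, 146.6]]
0.34 [[412.3, 171.1], [412.4, 166.0], [412.7, 146.8]]
```

The lean is 0.243 rad, 0.105 off the tile normal: within the limit of 0.14, but with little margin. I'll add about 0.1 by pushing the other side of the barrel against the far face of the stand, which needs no re-yaw.

Emit:
arm_command --series '[{"xyz":[-10,12,-13],"turn":0},{"xyz":[-10,25,-26],"turn":0},{"xyz":[0,30,-31],"turn":0},{"xyz":[0,30,-31],"turn":0},{"xyz":[0,30,-31],"turn":0},{"xyz":[0,30,-31],"turn":0},{"xyz":[0,30,-31],"turn":0},{"xyz":[0,25,-26],"turn":0},{"xyz":[0,13,-13],"turn":0},{"xyz":[0,5,-5],"turn":0},{"xyz":[0,0,0],"turn":0},{"xyz":[0,0,0],"turn":0}]'

```text
time_s: 17.65
tool_pos: [0.714, 0.0162, 0.2297]
ee_rot: [[0.0, -0.192, -0.981], [0.0, -0.981, 0.192], [-1.0, -0.0, -0.0]]
ft_force: [0.5, 0.7, -1.3]
grip_width: 0.0206
```

```bash
python3 - <<'E'
from h import *
p,d=shot('scene'); T=robot.sense()['tool_pos']; print(T.round(4))
u,v=proj('scene',[.72,0,.08]).astype(int)
cv2.imwrite('pics/far.png',cv2.resize(p[v-60:v+60,u-80:u+80],(800,600),interpolation=2))
# mug centre from the start picture
f=np.load('/tmp/scene.npz'); P=pts('scene',d); q=P[(abs(P[...,0]-.77)<.1)&(abs(P[...,1]+.06)<.07)&(P[...,2]>.075)&(P[...,2]<.09)]; print(len(q),np.percentile(q,[3,50,97],axis=0).round(3))
E
```

```text
[0.7139 0.0166 0.2298]
305 [[ 0.675 -0.112  0.076]
 [ 0.785 -0.073  0.083]
 [ 0.826  0.004  0.088]]
```

View pics/far.png

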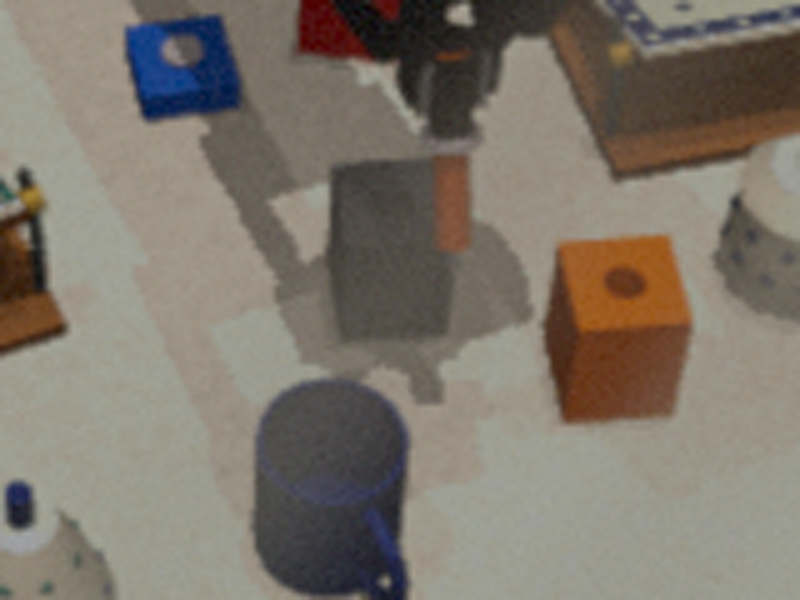

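The space behind the stand is free: the mug is at (330,480) and the orange block at (620,330). Lower and push.

Emit:
arm_command --series '[{"xyz":[15,0,0],"turn":0},{"xyz":[25,0,0],"turn":0},{"xyz":[25,0,0],"turn":0},{"xyz":[17,0,0],"turn":0},{"xyz":[0,0,8],"turn":0},{"xyz":[0,0,12],"turn":0},{"xyz":[0,0,10],"turn":0},{"xyz":[0,0,6],"turn":0},{"xyz":[0,0,4],"turn":0},{"xyz":[0,0,4],"turn":0},{"xyz":[0,0,4],"turn":0},{"xyz":[0,0,0],"turn":0}]'

```text
time_s: 18.9
tool_pos: [0.6679, 0.0244, 0.1481]
ee_rot: [[0.004, -0.193, -0.981], [-0.001, -0.981, 0.193], [-1.0, 0.0, -0.004]]
ft_force: [3.2, -1.2, -1.1]
grip_width: 0.0208
```

Emit:
arm_command --series '[{"xyz":[0,0,4],"turn":0},{"xyz":[0,0,3],"turn":0},{"xyz":[0,0,3],"turn":0},{"xyz":[0,0,0],"turn":0},{"xyz":[0,0,0],"turn":0}]'

```text
time_s: 19.4
tool_pos: [0.6583, 0.0262, 0.1483]
ee_rot: [[0.003, -0.194, -0.981], [-0.001, -0.981, 0.194], [-1.0, 0.0, -0.004]]
ft_force: [4.8, -2.6, 1.3]
grip_width: 0.0205
```

Emit:
arm_command --series '[{"xyz":[0,0,-8],"turn":0},{"xyz":[0,0,-15],"turn":0},{"xyz":[0,0,-20],"turn":0},{"xyz":[-15,0,-15],"turn":0},{"xyz":[-25,0,0],"turn":0},{"xyz":[-25,0,0],"turn":0},{"xyz":[-15,0,0],"turn":0},{"xyz":[0,0,0],"turn":0},{"xyz":[0,0,0],"turn":0}]'

```text
time_s: 20.3
tool_pos: [0.714, 0.0156, 0.226]
ee_rot: [[-0.002, -0.193, -0.981], [0.0, -0.981, 0.193], [-1.0, 0.0, 0.002]]
ft_force: [0.6, -0.3, -1.9]
grip_width: 0.021
```

```bash
python3 - <<'E'
from h import *
T,c,a,rows,M=lean(4)
nn=np.array([-.3305,.066,.9415])
print(T.round(4),'axis pt',c.round(4),a.round(3),'tilt',np.arccos(a[2]).round(3),'err to n',np.arccos(a@nn).round(3),len(rows),M[[0,-1]].round(3))
print('axis at grasp height',(c+a*(T[2]+.006-c[2])/a[2]).round(4))
E
```

```text
[0.7137 0.0156 0.2254] axis pt [0.7412 0.0091 0.1727] [-0.375  0.073  0.924] tilt 0.392 err to n 0.049 17 [[0.741 0.007 0.196]
 [0.758 0.004 0.156]]
axis at grasp height [0.7173 0.0138 0.2314]
```

Lean is now 0.392 rad, 0.05 from the normal. Back above the dot.

Emit:
arm_command --series '[{"xyz":[0,-13,14],"turn":0},{"xyz":[0,-25,27],"turn":0},{"xyz":[0,-30,32],"turn":0},{"xyz":[0,-30,32],"turn":0},{"xyz":[0,-30,32],"turn":0},{"xyz":[0,-30,32],"turn":0},{"xyz":[0,-30,32],"turn":0},{"xyz":[5,-25,26],"turn":0},{"xyz":[15,-14,14],"turn":0},{"xyz":[15,-5,5],"turn":0},{"xyz":[5,0,0],"turn":0},{"xyz":[0,0,0],"turn":0}]'

```text
time_s: 21.7
tool_pos: [0.5177, 0.2895, 0.1857]
ee_rot: [[-0.002, -0.194, -0.981], [-0.002, -0.981, 0.194], [-1.0, 0.002, 0.002]]
ft_force: [0.6, -0.6, -0.4]
grip_width: 0.0207
```

```bash
python3 - <<'E'
from h import *
T,c,a,rows,M=lean(6)
nn=np.array([-.3305,.066,.9415]); D=np.array([.570,.279,.0665])
print(T.round(4),'axis pt',c.round(4),a.round(3),'tilt',np.arccos(a[2]).round(3),'err to n',np.arccos(a@nn).round(3),len(rows))
G=c+a*(T[2]+.006-c[2])/a[2]; print('G',G.round(4)); tip=G-.11*a; print('tip',tip.round(4), 'tip-dot',(tip-D).round(4),'gap',((tip-D)@nn).round(4))
p=np.load('/tmp/scene.npz')['p']; u,v=proj('scene',D).astype(int); u0,v0=u-40,v-45
print((proj('scene',tip)-[u0,v0])*10,(proj('scene',D)-[u0,v0])*10)
cv2.imwrite('pics/hover.png',cv2.resize(p[v0:v0+60,u0:u0+80],(800,600),interpolation=2))
E
```

```text
[0.5183 0.2902 0.188 ] axis pt [0.546  0.2834 0.1349] [-0.394  0.104  0.913] tilt 0.42 err to n 0.079 16
G [0.5205 0.2902 0.194 ]
tip [0.5638 0.2787 0.0936] tip-dot [-0.0062 -0.0003  0.0271] gap 0.0275
[406.1377533  373.32623555] [405.21186847 453.23576037]
```

View pics/hover.png

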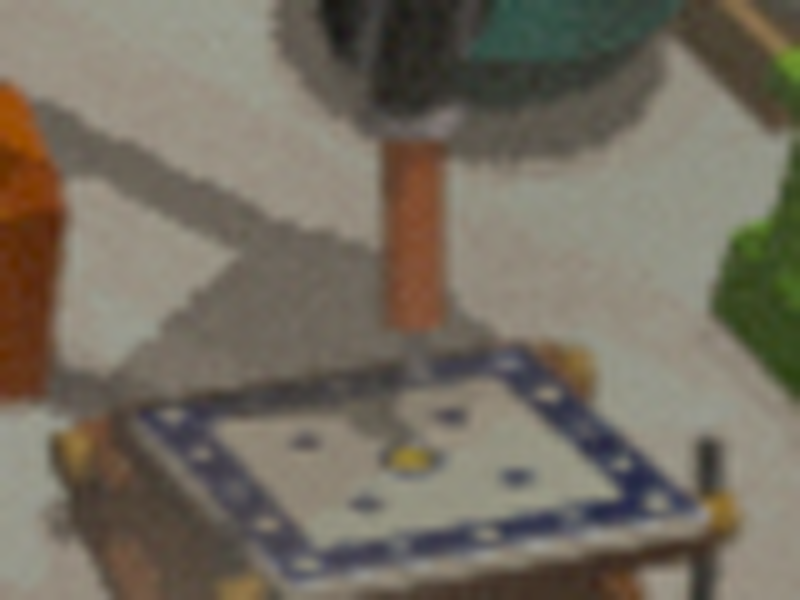

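The tip is at crop (418,375) and the dot at (410,459); calculation and picture agree within about 2 mm. Close to just above the dot, then check.

Emit:
arm_command --series '[{"xyz":[8,0,-2],"turn":0},{"xyz":[8,0,-2],"turn":0},{"xyz":[5,0,-2],"turn":0},{"xyz":[2,0,0],"turn":0},{"xyz":[0,0,0],"turn":0},{"xyz":[0,0,0],"turn":0}]'

```text
time_s: 22.6
tool_pos: [0.5236, 0.2896, 0.1645]
ee_rot: [[0.0, -0.193, -0.981], [0.0, -0.981, 0.193], [-1.0, -0.0, -0.0]]
ft_force: [0.4, 0.6, -1.2]
grip_width: 0.0207
```

```bash
python3 - <<'E'
from h import *
T,c,a,rows,M=lean(6)
nn=np.array([-.3305,.066,.9415]); D=np.array([.570,.279,.0665])
print(T.round(4),robot.sense()['ft_force'].round(2),'axis pt',c.round(4),a.round(3),'tilt',np.arccos(a[2]).round(3),'err to n',np.arccos(a@nn).round(3),len(rows))
G=c+a*(T[2]+.006-c[2])/a[2]; tip=G-.11*a; print('G',G.round(4),'tip',tip.round(4), 'tip-dot',(tip-D).round(4),'gap',((tip-D)@nn).round(4))
p=np.load('/tmp/scene.npz')['p']; u,v=proj('scene',D).astype(int); u0,v0=u-20,v-20
print((proj('scene',tip)-[u0,v0]+.5)*20,(proj('scene',D)-[u0,v0]+.5)*20)
cv2.imwrite('pics/near.png',cv2.resize(p[v0:v0+30,u0:u0+40],(800,600),interpolation=2))
E
```

```text
[0.5236 0.2896 0.1646] [-0.11 -0.39 -0.83] axis pt [0.5511 0.2832 0.1127] [-0.362  0.074  0.929] tilt 0.378 err to n 0.034 14
G [0.5286 0.2878 0.1706] tip [0.5684 0.2797 0.0683] tip-dot [-0.0016  0.0007  0.0018] gap 0.0023
[420.05850689 399.2942786 ] [420.42373694 416.47152073]
```

View pics/near.png

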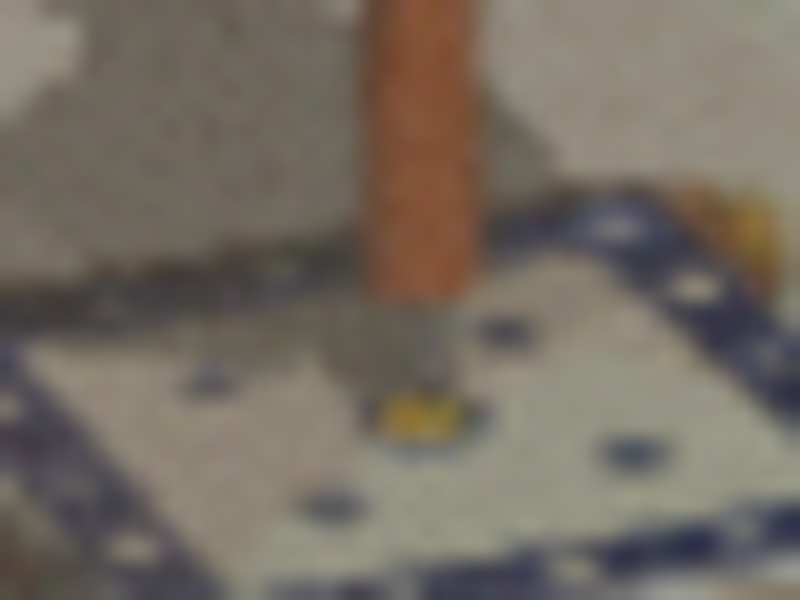

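The tip is at (428,390), just above the dot at (422,418), with a gap of about 2.5 mm. Press along the pen axis.

Emit:
arm_command --series '[{"xyz":[1,0,-0.5],"turn":0},{"xyz":[1,0,-0.5],"turn":0},{"xyz":[1,0,-0.4],"turn":0},{"xyz":[1,0,-0.4],"turn":0},{"xyz":[1,0,-0.4],"turn":0},{"xyz":[0,0,0],"turn":0},{"xyz":[0,0,0],"turn":0}]'

```text
time_s: 23.6
tool_pos: [0.5257, 0.2891, 0.1594]
ee_rot: [[0.0, -0.193, -0.981], [0.0, -0.981, 0.193], [-1.0, -0.0, -0.0]]
ft_force: [-0.6, -0.3, -0.2]
grip_width: 0.0207
```

```bash
cat > f.py <<'E'
from h import *
F=[];Z=[]
for i in range(8):
    p,d=optics.camera('scene'); s=robot.sense(); F.append(s['ft_force']); Z.append(s['tool_pos'])
print(np.mean(F,0).round(2),(np.std(F,0)/8**.5).round(2),np.mean(Z,0).round(4),s['time_s'])
E
python3 f.py
```

```text
[-1.12 -0.25 -0.01] [0.17 0.17 0.23] [0.5257 0.2891 0.1594] 24.0
```

Emit:
arm_command --series '[{"xyz":[1,0,-0.4],"turn":0},{"xyz":[1,0,-0.4],"turn":0},{"xyz":[0.8,0,-0.3],"turn":0},{"xyz":[0,0,0],"turn":0},{"xyz":[0,0,0],"turn":0}]'

```text
time_s: 24.5
tool_pos: [0.5268, 0.2889, 0.1566]
ee_rot: [[0.0, -0.193, -0.981], [0.0, -0.981, 0.193], [-1.0, -0.0, -0.0]]
ft_force: [-0.4, -0.3, 0.8]
grip_width: 0.0205
```

```bash
python3 f.py; python3 - <<'E'
from h import *
T,c,a,rows,M=lean(6)
nn=np.array([-.3305,.066,.9415]); D=np.array([.570,.279,.0665])
G=c+a*(T[2]+.006-c[2])/a[2]; o=G+a*(((D-G)@nn)/(a@nn))
print(a.round(3),'err',np.arccos(a@nn).round(3),'axis hits face at',o.round(4),'off dot',(o-D).round(4),'press',.110-np.linalg.norm(o-G))
p=np.load('/tmp/scene.npz')['p']; u,v=proj('scene',D).astype(int); u0,v0=u-20,v-20
cv2.imwrite('pics/final.png',cv2.resize(p[v0:v0+30,u0:u0+40],(800,600),interpolation=2))
E
```

```text
[-0.83 -0.42  0.66] [0.19 0.2  0.22] [0.5268 0.2889 0.1566] 24.9
[-0.416  0.089  0.905] err 0.096 axis hits face at [0.5719 0.2788 0.0672] off dot [ 0.0019 -0.0002  0.0007] press 0.004639092168685854
```

View pics/final.png

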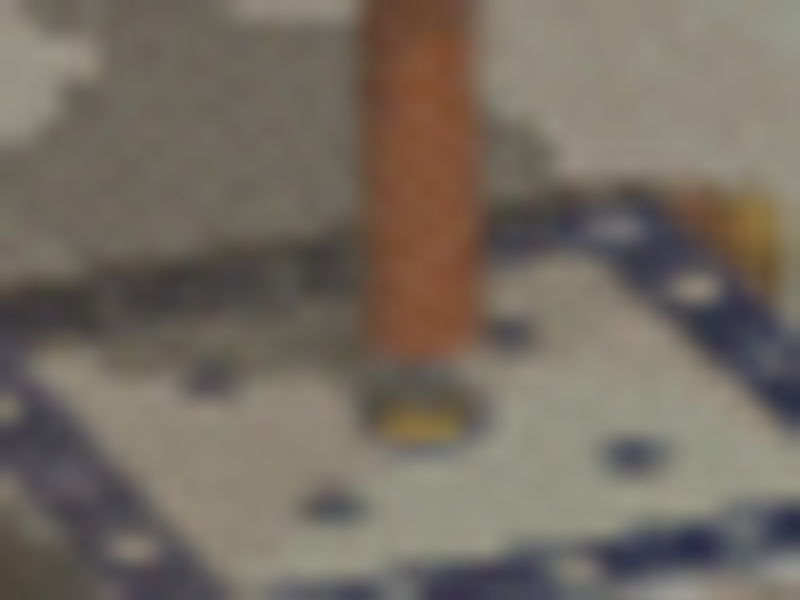

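```bash
python3 -c "
from plant import robot
print(robot.close_job())"
```

```text
the job is handed in; nothing more can be done
None
```

The job is handed in at about 25 s of the 45 s allowed, with the probe still held on the yellow dot. No verdict was reported, so what follows rests on my own measurements.

**What I did:**
- I lifted the probe out of the grey stand and zeroed it upright on the disc. The force there was about 2.3 N, a press of about 4.4 mm, held for over a second.
- The tool can only yaw, so I tilted the pen in the jaws by pushing its barrel against the fixed grey stand, in two pushes.
- I then pressed the tip on the dot along the pen's axis.

**Last checks:**
- **Position:** the pen's axis meets the tile face about 2 mm from the dot's centre. The final picture shows the tip on the dot.
- **Press:** 4 to 4.6 mm, at about 2.2 N.
- **Angle to the tile normal:** the four readings after the second push disagreed, running from 0.034 to 0.096 rad (mean about 0.065; limit 0.14). The last reading was the highest, so this is the least certain item.
- **Tiles and pottery:** nothing was seen to move in the pictures, but I did not measure every bystander again at the end.

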